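# Dial the combination bolt of a tool chest and draw it

### The job

Unlock the tool chest: roll the three thumbwheels of its combination bolt, touching only one wheel at a time and pressing lightly (never above 25 N), until the number at the top of the wheels, between the white index marks, reads 4 - 7 - 2 from left to right as seen from the robot. Then slide the bolt by its upright post all the way to the left, and leave it there with the wheels still on the code. Do not push the other things on the lid and bench about.

Things in the scene. Friction and masses are not known exactly. Their poses are not given: they have to be found in the camera images.
- chest: grey steel tool chest, 260 (x) x 480 (y) x 150 mm high, fixed; origin at the centre of its underside, z up, x away from the robot, y to the left. On its lid a die-cast combination bolt, 60 (x) x 208 (y) x 32 mm high, lies along y: centre line at x = -35, from y = 12 to 220 mm. From right to left: thumbwheels at y = 40, 76, 112 mm, then the bolt's post at 162
- wheel_left (a joint): left thumbwheel, next to the post. Value (rad) = number at the top x 0.6283, endless: whole turns of 6.283 may be added. Rolling its top away from the robot (+x of the chest) raises the number, towards the robot lowers it; both directions work
- wheel_mid (a joint): middle thumbwheel, values and direction as for wheel_left
- wheel_right (a joint): right thumbwheel, values and direction as for wheel_left
- wheel_left_top (a point): fixed point on top of the left thumbwheel's rim, half-way along its width, 192 mm above the bench; frame parallel to the chest's. Each wheel is a black plastic disc, 40 mm diameter, 14 mm wide, axis along the chest's y, at 36 mm from its neighbour; 10 mm of it stand proud of the housing
- wheel_mid_top (a point): fixed point on top of the middle thumbwheel's rim, half-way along its width, 192 mm above the bench; frame parallel to the chest's. Spring clicks hold a wheel on each number; about 3.5 N along the rim (12.6 mm a number) roll it on. Past half-way it snaps on to the next number. A fingertip dragging it by friction needs some 7 to 14 N of pressure; with less it slips
- wheel_right_top (a point): fixed point on top of the right thumbwheel's rim, half-way along its width, 192 mm above the bench; frame parallel to the chest's. White numerals 0 to 9 stand upright as seen from the robot, the next higher on the robot's side. The one on the topmost line of the rim counts; the index marks lie 10 mm lower on the housing, so read from straight above
- bolt (a joint): steel bolt: 0 = locked, its rod through the keeper on the right leaf; grows as it slides to the left (+y of the chest), 0.032 m = fully drawn. About 3 N of friction; it can move only 1 mm until all wheels are on the code, as fins on the rod must pass keyways in the wheels
- post (a point): grip point of the bolt's upright round steel post, 16 mm diameter, standing 36 mm proud of the housing: on the post's axis, 16 mm below its top, 20 mm above the housing's top; moves with the bolt
- wrench: open-ended wrench 170 mm long lying on the chest's lid; bystander, leave alone
- screwdriver: screwdriver 180 mm long lying on the chest's lid behind the lock; bystander, leave alone
- carton: small cardboard carton 70 x 100 x 45 mm on the chest's lid; bystander, leave alone; origin at the centre of its underside
- spray_can: spray can 56 mm across, 150 mm tall; bystander, leave alone; origin at the centre of its underside
- oil_bottle: oil bottle 72 mm across, 190 mm tall; bystander, leave alone; origin at the centre of its underside
- tub: white tub with a lid, 138 mm across, 120 mm tall; bystander, leave alone; origin at the centre of its underside
- hammer: hammer 280 mm long lying on the bench; bystander, leave alone
- bearing: steel bearing ring 62 mm across, 18 mm high; bystander, leave alone; origin at the centre of its underside

How it is judged:
By the outcome, as a careful person would: the job done as asked, in the order asked, and still so for the second after the job is handed in, with the robot touching nothing.
It also fails if it takes over 72 s, if anything falls off the work surface, if the arm or the gripper's body presses on something with over 40 N, if the wrist force passes 120 N, or if a joint passes its speed limit or range.

### The arm

A 6-joint arm with a two-finger parallel gripper is mounted at the origin on the work surface. World frame = base frame: x ahead of the robot, y to its left, z up, the work surface at z = 0. Lengths are in mm, angles in rad, forces in N, time in s.
With the tool pointing down it reaches from about 350 to 775 mm from the base axis. Payload 7.3 kg.
Tool frame: the origin (TCP) lies on the centre line of the jaws, within the pads' length; the fingertips stand bot.tip_reach ahead of it and the grasp point (between the pads) lies 6 mm ahead of it (bot.tip_reach is the distance from the TCP to the fingertips, in mm); z points along the fingers, y is the direction in which the jaws open and shut (so a half turn about z gives the same grasp; the last joint's range is limited). The gripper opens to 92 mm and grips with 3 to 60 N. Pads are 19 mm wide; open, the fingers measure 130 mm over their backs; the gripper's body (75 mm by 190 mm) begins 47 mm behind the grasp point.
Start: joints at [-1.444, 0.342, 1.524, -0, 1.275, -0.146], TCP at [141.472, -505.597, 251.741] pointing down, gripper open.
Joint ranges: [-2.53, 2.53], [-0.77, 2.02], [0.04, 2.7], [-1, 4.14], [0.28, 2.66], [-3.11, 3.11]. Speed limits (rad/s): [2.57, 2.57, 3.14, 3.14, 3.14, 3.14].

### API

Orientations are given as [roll, pitch, yaw] about the fixed x, y, z axes, in that order (R = Rz(yaw) Ry(pitch) Rx(roll)).
In Python, from plant import bot gives the robot as it stands.
- The arm moves only by the tool step_arm, never from a script. Its argument "deltas" is a list of rows, each a list of 6 numbers: the shift along the tool's x, y, z in mm, then the turn, a rotation vector about the tool's x, y, z in rad. A call has 1 to 5 rows; each row is the pose to reach, as a shift and turn from the pose commanded when the call began, along the tool's axes at that moment; what a row does not reach only later rows make up. A row lasts 1/12 s, in which the tool goes at most 41.7 mm and 7.16 degrees, less where a joint would pass 70% of its speed; a pose out of reach is approached as far as the arm can. A call with a gripper value outside its range is refused whole. "fingers" is the finger opening in mm, from 0 to 91.8, set as the call begins (left out, the last holds). The fingers move at their own pace and stop on an object; the grip force is fixed at half the most. Time passes only in rows, so rows that repeat a pose let the fingers close. It gives the time, the measured TCP pose, the force and the opening at its end, in the units of the state.
- bot.get_obs(): the state, without advancing time (a new reading comes with each control period).
- bot.capture(name): name is "side" or "top"; returns a dict with "color" (480x640x3 uint8, red, green, blue), "fx", "fy", "cx", "cy" (pixels), "R" (3x3) and "t" (3): a world point X has camera coordinates R X + t. Camera axes: x right, y down, z forward; pixel columns grow to the right and rows downward; lengths in mm; the calibration is good to about 2 mm. A picture is of the moment at which its call begins. There is no depth.
- bot.close_job(): hands the job in, once; it reports no verdict.
Trained networks look in a picture, given as the dict that the camera call returned (one of the last four; its "shot" number tells which), for a name from the list of things; names that differ only in an ending like _2 or _b are one class to them, and where a whole thing is asked for, a point or a joint stands for the part that bears it (a point fixed in the world has none). Each returns a list of dicts, best first, with "p" (0 to 1); they miss things now and then, are a little off and sometimes report something else, mostly with a low value. They report only what shows in the picture. A call takes as long as a camera call.
- bot.boxes_of(query, picture): "rect" ([centre column, centre row, width, height] in pixels, round what is visible of it).
The state is a dict: "time": time; "joint_positions": joint angles; "dq": joint speeds; "tau": joint torques, N m; "tool_pos": TCP position; "tcp_rot": TCP orientation; "contact_force": force on the tool from outside, world axes, zero at the start; "moment": the same for the moment, N m; "grip_width": finger opening in mm.
Only numpy, scipy, OpenCV 4.12 (cv2) and the standard library are available. Lean on these libraries where they do the work, as an engineer would, in place of code of your own. Each camera call takes 0.05 s, during which the arm holds its last target. There are 200 camera calls.

## Working session

There is one attempt and no reset: what is moved stays moved. The work goes in short steps, Python scripts to look and compute and a tool call to move; the robot and the scene stay as the last step left them, time stands still between calls to the robot, and variables do not carry over. Pictures are saved under pics/ and viewed, about 8 in all and at most 12, crops included, and the job is handed in when it is done.

Besides the shell and the picture viewer there is one more tool, called after "Request:" by a JSON object that holds its "api" and its "payload". step_arm: Moves the arm, as the interface text tells. Its arguments: {"type":"object","properties":{"deltas":{"type":"array"},"fingers":{"type":"number"}},"required":["deltas"]}

```bash
mkdir -p pics; ls; python3 - <<'E'
from plant import bot
import cv2, numpy as np
print(bot.tip_reach, bot.get_obs())
for n in("top","side"):
    c=bot.capture(n); cv2.imwrite(f"pics/{n}0.png",c["color"][:,:,::-1])
    print(n,c["fx"],c["fy"],c["cx"],c["cy"],np.round(c["R"],3).tolist(),np.round(c["t"],1).tolist())
    for q in("chest","wheel_left","wheel_mid","wheel_right","post","bolt"):
        print(q,[(round(d["p"],2),np.round(d["rect"],1).tolist()) for d in bot.boxes_of(q,c)[:3]])
E
```

```text
pics
25.0 {'time': 0.0, 'joint_positions': array([-1.44399078e+00,  3.42778794e-01,  1.52499429e+00, -6.13757838e-05,
        1.27538568e+00, -1.46006350e-01]), 'dq': array([-0.00045506, -0.00041485, -0.00049857, -0.00013732,  0.00060822,
        0.00031011]), 'tau': array([ 6.70641803e-04, -4.31235909e+01, -2.44215131e+01,  7.18018273e-02,
        5.59145375e-02, -1.13878298e-04]), 'tool_pos': array([ 141.41212536, -505.22617802,  251.02375628]), 'tcp_rot': array([-3.14003467e+00, -1.69785618e-04,  2.72829680e-01]), 'contact_force': array([-0.76921588,  0.72580184, -0.02497305]), 'moment': array([ 0.07779718, -0.04332903, -0.02569282]), 'grip_width': 91.96730988396641}
top 475.86901182559234 475.86901182559234 320.3676182206034 236.1933386523633 [[-0.022, -1.0, -0.009], [-0.995, 0.023, -0.096], [0.096, 0.007, -0.995]] [20.3, 531.1, 1150.4]
chest [(0.81, [402.4, 220.4, 236.7, 161.5]), (0.16, [376.0, 239.9, 8.4, 19.4])]
wheel_left [(0.58, [405.2, 220.5, 234.1, 160.4]), (0.55, [360.4, 247.5, 10.4, 18.7])]
wheel_mid [(0.5, [376.8, 241.9, 9.1, 18.8])]
wheel_right [(0.74, [107.4, 246.7, 74.0, 55.8]), (0.44, [392.6, 239.9, 9.6, 20.5])]
post [(0.71, [367.8, 243.8, 93.7, 26.1])]
bolt [(0.8, [368.4, 243.4, 94.5, 25.6])]
side 605.7923758046894 605.7923758046894 321.51762502479085 244.0503520243453 [[0.98, -0.199, -0.004], [-0.11, -0.527, -0.843], [0.166, 0.826, -0.538]] [-505.2, 166.6, 1778.7]
chest [(0.69, [353.7, 298.9, 165.4, 156.1]), (0.54, [362.4, 243.6, 29.8, 34.6])]
wheel_left [(0.47, [319.1, 244.3, 18.6, 4.8])]
wheel_mid [(0.39, [325.3, 249.1, 32.2, 47.2])]
wheel_right [(0.71, [355.7, 299.6, 159.0, 156.3]), (0.54, [329.1, 255.7, 13.8, 8.7])]
post [(0.48, [388.6, 291.2, 60.5, 6.4]), (0.47, [326.2, 251.5, 34.8, 54.4])]
bolt [(0.49, [325.8, 250.6, 27.4, 52.9])]
```

```bash
python3 - <<'E'
import cv2, numpy as np
a=cv2.imread("pics/top0.png");b=cv2.imread("pics/side0.png")
A=cv2.resize(a,(400,300));B=cv2.resize(b[140:400,240:460],(400,300))
c=cv2.resize(a[215:275,310:430],(800,400),interpolation=cv2.INTER_CUBIC)[:300+100]
im=np.vstack([np.hstack([A,B])[:200*2],c])
cv2.imwrite("pics/v1.png",cv2.resize(im,(800,600)) if im.shape[0]>600 else im)
cv2.imwrite("pics/v2.png",cv2.resize(a[140:310,280:530],(800,544),interpolation=cv2.INTER_CUBIC))
E
```

```text
(no output)
```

View pics/v1.png

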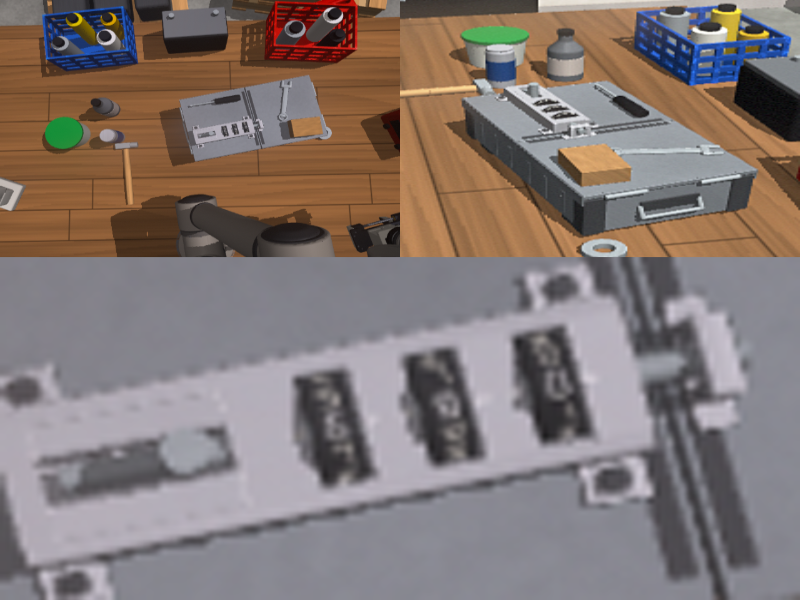

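View pics/v2.png

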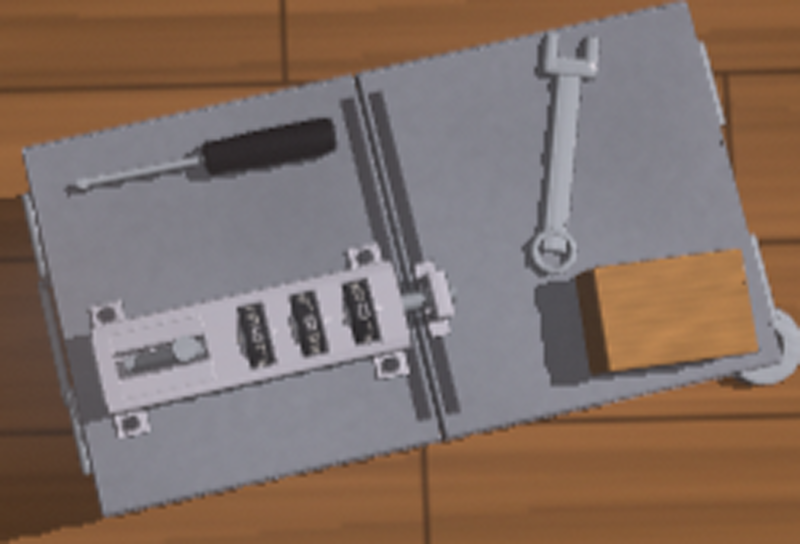

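```bash
cat > h.py <<'E'
import numpy as np, cv2
from scipy.optimize import least_squares
def proj(c,X):
    p=np.asarray(X,float)@np.array(c["R"]).T+np.array(c["t"]); return np.stack([c["fx"]*p[...,0]/p[...,2]+c["cx"],c["fy"]*p[...,1]/p[...,2]+c["cy"]],-1)
def w(pose,P):
    x,y,a=pose; P=np.asarray(P,float); o=P.copy()
    o[...,0]=x+np.cos(a)*P[...,0]-np.sin(a)*P[...,1]; o[...,1]=y+np.sin(a)*P[...,0]+np.cos(a)*P[...,1]; return o
E
python3 - <<'E'
from plant import bot
from h import *
c=bot.capture("top")
print("cam",-np.array(c["R"]).T@c["t"])
k=.3125
px=np.array([[25,148],[685,3],[105,515],[775,355],[188,348],[257,334],[309,324],[362,311]])*k+[280,140]
P=np.array([[130,240,150],[130,-240,150],[-130,240,150],[-130,-240,150],[-35,162,218],[-35,112,190],[-35,76,190],[-35,40,190]])
f=lambda p:(proj(c,w(p,P))-px).ravel()
r=least_squares(f,[500,-50,.2],loss="soft_l1"); print(r.x,np.round(r.fun.reshape(-1,2),1).tolist())
np.save("pose.npy",r.x)
r2=least_squares(lambda p:f(p)[8:],r.x);print(r2.x)
pose=r.x
# rectified unwrap of wheels: rows = angle -60..60 (top far), cols = width
out=[]
for y0 in(112,76,40):
    th=np.linspace(60,-60,480)*np.pi/180; ys=np.linspace(9,-9,200)
    T,Y=np.meshgrid(th,ys,indexing="ij")
    X=np.stack([-35+20*np.sin(T),y0+Y,172+20*np.cos(T)],-1)
    m=proj(c,w(pose,X)).astype(np.float32)
    im=cv2.remap(c["color"],m[...,0],m[...,1],cv2.INTER_CUBIC); im=cv2.convertScaleAbs(im,alpha=1.6)
    im[239:241,:12]=[255,0,0]; im[239:241,-12:]=[255,0,0]; out+=[im,np.zeros((480,40,3),np.uint8)]
cv2.imwrite("pics/v3.png",np.hstack(out)[:,:,::-1])
for n in ("post","wheel_left_top","wheel_mid_top","wheel_right_top"):
    q={"post":[-35,162,202],"wheel_left_top":[-35,112,192],"wheel_mid_top":[-35,76,192],"wheel_right_top":[-35,40,192]}[n]; print(n,w(pose,q))
E
```

```text
cam [ 4.18150512e+02 -1.88481696e-01  1.19630762e+03]
[ 5.52925687e+02 -1.80030070e+02  2.02811706e-01] [[-1.7, 0.6], [0.7, -1.5], [-0.9, 0.4], [3.1, 1.2], [-1.0, 0.0], [0.1, 0.0], [0.4, -0.6], [0.3, -0.4]]
[ 5.52111366e+02 -1.80339562e+02  1.99225678e-01]
post [486.01232262 -28.40025208 202.        ]
wheel_left_top [496.08353266 -77.37545732 192.        ]
wheel_mid_top [ 503.33480388 -112.63760509  192.        ]
wheel_right_top [ 510.58607511 -147.89975287  192.        ]
```

View pics/v3.png

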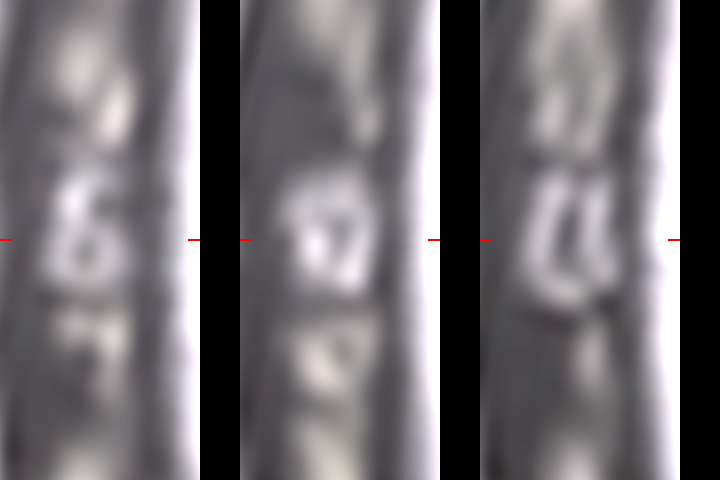

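```bash
cat >> h.py <<'E'
def strip(c,pose,y0):
    th=np.linspace(60,-60,480)*np.pi/180; ys=np.linspace(9,-9,200)
    T,Y=np.meshgrid(th,ys,indexing="ij")
    X=np.stack([-35+20*np.sin(T),y0+Y,172+20*np.cos(T)],-1)
    m=proj(c,w(pose,X)).astype(np.float32)
    return cv2.remap(c["color"],m[...,0],m[...,1],cv2.INTER_CUBIC)
def glyph(d,font,th,H=120,W=80):
    (a,b),_=cv2.getTextSize(str(d),font,4,th); g=np.zeros((b+60,a+60),np.uint8)
    cv2.putText(g,str(d),(30,b+30),font,4,255,th,cv2.LINE_AA)
    ys,xs=np.nonzero(g); g=g[ys.min():ys.max()+1,xs.min():xs.max()+1]
    ww=W if d!=1 else 40
    return cv2.resize(g,(ww,H),interpolation=cv2.INTER_AREA)
def read(c,pose,y0):
    s=cv2.cvtColor(strip(c,pose,y0),cv2.COLOR_RGB2GRAY).astype(np.float32)
    res=np.zeros(10)-1
    for font in(0,2):
      for th in(10,16):
        for H in(105,125):
          for n in range(10):
            t=np.zeros((480,120),np.float32)
            for k in(-1,0,1):
                g=glyph((n+k)%10,font,th,H); cy=240+144*k; x=60-g.shape[1]//2
                t[cy-H//2:cy-H//2+H,x:x+g.shape[1]]=g
            t=cv2.GaussianBlur(t,(0,0),11)[70:410]
            r=cv2.matchTemplate(s[40:440,10:170],t,cv2.TM_CCOEFF_NORMED).max()
            res[n]=max(res[n],r)
    return res
E
python3 - <<'E'
from plant import bot
from h import *
c=bot.capture("top"); p=np.load("pose.npy")
for y in(112,76,40): print(y,np.round(read(c,p,y),2))
E
```

```text
112 [0.77 0.56 0.61 0.5  0.6  0.63 0.85 0.49 0.54 0.72]
76 [0.54 0.39 0.66 0.57 0.65 0.63 0.65 0.37 0.76 0.59]
40 [0.8  0.41 0.49 0.52 0.41 0.48 0.69 0.41 0.47 0.65]
```

```bash
cat >> h.py <<'E'
from scipy.spatial.transform import Rotation as Ro
def go(cx,cy,z,dyaw=np.pi/2):
    from plant import bot
    o=bot.get_obs(); pose=np.load("pose.npy"); T=w(pose,[cx,cy,z])
    R=Ro.from_euler("xyz",o["tcp_rot"]); G=Ro.from_euler("xyz",[np.pi,0,pose[2]+dyaw])
    print("t",round(o["time"],2),"pos",np.round(o["tool_pos"],1),"F",np.round(o["contact_force"],1),"target",np.round(T,1))
    print(np.round(R.inv().apply(T-o["tool_pos"]),1),np.round((R.inv()*G).as_rotvec(),3))
E
python3 -c "
from h import *
go(-48,40,250)"
```

```text
t 0.8 pos [ 141.5 -505.6  251.8] F [-0.3  0.  -0.2] target [ 497.9 -150.5  250. ]
[ 438.9 -245.9    1.7] [ 0.     0.    -1.501]
```

Request:
{"api": "step_arm", "payload": {"deltas": [[36, -20, 0, 0, 0, -0.12], [72, -40, 0, 0, 0, -0.24], [108, -60, 0, 0, 0, -0.36], [144, -80, 0, 0, 0, -0.48], [180, -100, 0, 0, 0, -0.6]], "fingers": 0}}

```text
time: 1.22
tool_pos: [288.8, -359.3, 251.9]
tcp_rot: [3.141, 0.0, 0.878]
contact_force: [0.9, -0.6, 0.9]
grip_width: 63.2
```

```bash
python3 -c "
from h import *
go(-48,40,250)"
```

```text
t 1.22 pos [ 288.8 -359.3  251.9] F [ 0.9 -0.6  0.9] target [ 497.9 -150.5  250. ]
[294.2  27.5   1.9] [ 0.     0.    -0.896]
```

Request:
{"api": "step_arm", "payload": {"deltas": [[40, 4, 0, 0, 0, -0.12], [80, 8, 0, 0, 0, -0.24], [120, 11, 0, 0, 0, -0.36], [160, 15, 0, 0, 0, -0.48], [200, 19, 0, 0, 0, -0.6]]}}

```text
time: 1.63
tool_pos: [432.1, -218.1, 252.0]
tcp_rot: [3.141, 0.001, 1.479]
contact_force: [1.3, -0.7, -0.2]
grip_width: 29.7
```

```bash
python3 -c "
from h import *
go(-48,40,235)"
```

```text
t 1.63 pos [ 432.1 -218.1  252. ] F [ 1.3 -0.7 -0.2] target [ 497.9 -150.5  235. ]
[73.4 59.2 17. ] [ 0.001  0.001 -0.295]
```

Request:
{"api": "step_arm", "payload": {"deltas": [[25, 20, 0, 0, 0, -0.1], [50, 40, 0, 0, 0, -0.2], [73, 59, 0, 0, 0, -0.295], [73, 59, 8, 0, 0, -0.295], [73, 59, 17, 0, 0, -0.295]]}}

```text
time: 2.05
tool_pos: [497.7, -151.9, 234.5]
tcp_rot: [3.141, 0.001, 1.77]
contact_force: [-0.5, -0.0, -0.1]
grip_width: 0.9
```

Request:
{"api": "step_arm", "payload": {"deltas": [[0, 0, 0, 0, 0, 0], [0, 0, 0, 0, 0, 0], [0, 0, 0, 0, 0, 0]]}}

```text
time: 2.3
tool_pos: [496.2, -153.8, 234.8]
tcp_rot: [-3.141, 0.0, 1.766]
contact_force: [0.3, -0.3, 0.8]
grip_width: 0.8
```

```bash
python3 - <<'E'
from h import *
from plant import bot
go(-48,40,222)
c=bot.capture("side"); pose=np.load("pose.npy"); q=proj(c,w(pose,[-35,76,192])).astype(int); print(q)
t=c["color"]; im=t[q[1]-55:q[1]+35,q[0]-60:q[0]+60].copy()
for y in(40,76,112,162):
    a=proj(c,w(pose,[-35,y,192])); print(y,a)
cv2.imwrite("pics/v4.png",cv2.resize(im,(800,600),interpolation=cv2.INTER_CUBIC)[:,:,::-1])
E
```

```text
t 2.3 pos [ 496.2 -153.8  234.8] F [ 0.3 -0.3  0.8] target [ 497.9 -150.5  222. ]
[ 3.   2.2 12.8] [-0.     0.    -0.008]
[325 247]
40 [330.3356158  253.78916819]
76 [325.04751713 247.16113751]
112 [319.9338367  240.75172028]
162 [313.10504485 232.1926058 ]
```

View pics/v4.png

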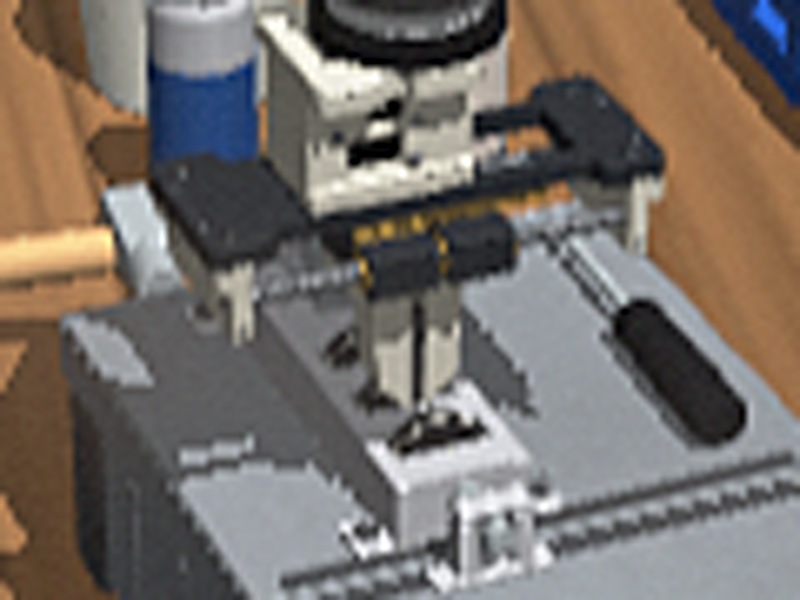

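Request:
{"api": "step_arm", "payload": {"deltas": [[3, 8, 5, 0, 0, -0.008], [3, 8, 10, 0, 0, -0.008], [3, 8, 14, 0, 0, -0.008], [3, 8, 15, 0, 0, -0.008], [3, 8, 15, 0, 0, -0.008]]}}

```text
time: 2.77
tool_pos: [503.8, -148.3, 219.1]
tcp_rot: [-3.141, -0.001, 1.776]
contact_force: [-0.8, 0.2, -0.4]
grip_width: 0.2
```

```bash
python3 - <<'E'
from h import *
go(-42,40,217)
E
```

```text
t 2.77 pos [ 503.8 -148.3  219.1] F [-0.8  0.2 -0.4] target [ 503.7 -149.3  217. ]
[-1.  -0.2  2.1] [-0.001 -0.001  0.002]
```

Request:
{"api": "step_arm", "payload": {"deltas": [[0, 0, 0.5, 0, 0, 0], [0, 0, 1, 0, 0, 0], [0, 0, 1.5, 0, 0, 0], [0, 0, 1.5, 0, 0, 0]]}}

```text
time: 3.1
tool_pos: [504.1, -148.4, 218.3]
tcp_rot: [3.142, 0.0, 1.776]
contact_force: [0.2, -0.1, -0.3]
grip_width: 0.5
```

Request:
{"api": "step_arm", "payload": {"deltas": [[0, 0, 0.5, 0, 0, 0], [0, 0, 0.5, 0, 0, 0], [0, 0, 0.5, 0, 0, 0]]}}

```text
time: 3.35
tool_pos: [504.1, -148.4, 217.7]
tcp_rot: [3.142, 0.0, 1.776]
contact_force: [-1.5, -0.0, -0.4]
grip_width: 0.6
```

Request:
{"api": "step_arm", "payload": {"deltas": [[0, 0, 0.5, 0, 0, 0], [0, 0, 0.5, 0, 0, 0], [0, 0, 0.5, 0, 0, 0]]}}

```text
time: 3.6
tool_pos: [504.1, -148.4, 217.2]
tcp_rot: [-3.142, 0.0, 1.776]
contact_force: [0.3, 0.6, -1.5]
grip_width: 0.1
```

Request:
{"api": "step_arm", "payload": {"deltas": [[0, 0, 0.5, 0, 0, 0], [0, 0, 0.5, 0, 0, 0], [0, 0, 0.5, 0, 0, 0]]}}

```text
time: 3.85
tool_pos: [504.1, -148.4, 216.9]
tcp_rot: [3.141, 0.0, 1.776]
contact_force: [-0.4, 0.3, 1.9]
grip_width: 0.5
```

Request:
{"api": "step_arm", "payload": {"deltas": [[0, 0, 0.3, 0, 0, 0], [0, 0, 0.3, 0, 0, 0], [0, 0, 0.3, 0, 0, 0]]}}

```text
time: 4.1
tool_pos: [504.2, -148.4, 216.8]
tcp_rot: [3.141, 0.0, 1.776]
contact_force: [-1.0, 0.9, 4.1]
grip_width: 0.8
```

Request:
{"api": "step_arm", "payload": {"deltas": [[0, 0, 0.4, 0, 0, 0], [0, 0, 0.8, 0, 0, 0], [0, 0, 0.8, 0, 0, 0], [0, 0, 0.8, 0, 0, 0]]}}

```text
time: 4.43
tool_pos: [504.2, -148.5, 216.6]
tcp_rot: [3.141, 0.001, 1.776]
contact_force: [-2.3, 0.9, 8.9]
grip_width: 0.5
```

Request:
{"api": "step_arm", "payload": {"deltas": [[0, 2, 0.3, 0, 0, 0], [0, 4, 0.3, 0, 0, 0], [0, 6, 0.3, 0, 0, 0]]}}

```text
time: 4.68
tool_pos: [510.5, -147.2, 217.0]
tcp_rot: [3.139, 0.001, 1.776]
contact_force: [-0.5, 1.4, 12.0]
grip_width: 0.4
```

Request:
{"api": "step_arm", "payload": {"deltas": [[0, 2, 0, 0, 0, 0], [0, 4, 0, 0, 0, 0], [0, 6, 0, 0, 0, 0], [0, 7, 0, 0, 0, 0]]}}

```text
time: 5.02
tool_pos: [517.5, -145.9, 216.5]
tcp_rot: [3.14, 0.001, 1.776]
contact_force: [-1.8, 0.5, 8.7]
grip_width: 0.2
```

```bash
cat > look.py <<'E'
import sys
from h import *
from plant import bot
c=bot.capture("top"); p=np.load("pose.npy")
cv2.imwrite("pics/%s.png"%sys.argv[1],np.hstack([strip(c,p,y) for y in(112,76,40)])[:,:,::-1])
for y in(112,76,40): r=read(c,p,y);print(y,r.argmax(),np.round(r,2))
E
python3 look.py l1; python3 -c "
from h import *
go(-42,40,217)"
```

```text
112 6 [0.72 0.5  0.48 0.44 0.54 0.56 0.79 0.42 0.42 0.67]
76 8 [0.25 0.07 0.29 0.18 0.26 0.15 0.26 0.03 0.35 0.14]
40 7 [-0.07  0.17  0.13  0.24  0.16  0.24 -0.08  0.31  0.18  0.11]
t 5.07 pos [ 517.5 -145.8  216.4] F [-1.5  1.4  9.7] target [ 503.7 -149.3  217. ]
[ -0.6 -14.2  -0.6] [0.002 0.001 0.002]
```

Request:
{"api": "step_arm", "payload": {"deltas": [[0, 0, -5, 0, 0, 0], [0, -6, -6, 0, 0, 0], [0, -13, -6, 0, 0, 0], [0, -13, -3, 0, 0, 0], [0, -13, -1.5, 0, 0, 0]]}}

```text
time: 5.48
tool_pos: [503.3, -148.5, 216.3]
tcp_rot: [-3.141, -0.0, 1.775]
contact_force: [-2.2, 0.4, 8.9]
grip_width: 0.2
```

Request:
{"api": "step_arm", "payload": {"deltas": [[0, 0, 0.7, 0, 0, 0], [0, 0, 1.2, 0, 0, 0], [0, 0, 1.5, 0, 0, 0], [0, 0, 1.5, 0, 0, 0]]}}

```text
time: 5.82
tool_pos: [503.5, -148.5, 216.3]
tcp_rot: [-3.141, 0.0, 1.776]
contact_force: [-5.3, 1.0, 10.7]
grip_width: 0.3
```

Request:
{"api": "step_arm", "payload": {"deltas": [[0, 2, 0, 0, 0, 0], [0, 4, 0, 0, 0, 0], [0, 6, 0, 0, 0, 0], [0, 8, 0, 0, 0, 0], [0, 10, 0, 0, 0, 0]]}}

```text
time: 6.23
tool_pos: [515.3, -146.2, 216.9]
tcp_rot: [3.137, 0.001, 1.776]
contact_force: [-1.4, 1.8, 8.6]
grip_width: 0.4
```

Request:
{"api": "step_arm", "payload": {"deltas": [[0, 2, 0, 0, 0, 0], [0, 3, 0, 0, 0, 0], [0, 3, 0, 0, 0, 0]]}}

```text
time: 6.48
tool_pos: [517.6, -145.7, 216.4]
tcp_rot: [3.139, 0.001, 1.776]
contact_force: [-0.4, 0.1, 9.0]
grip_width: 0.3
```

Request:
{"api": "step_arm", "payload": {"deltas": [[0, 0, -5, 0, 0, 0], [0, 0, -25, 0, 0, 0], [-15, -40, -35, 0, 0, 0], [-30, -80, -40, 0, 0, 0], [-40, -110, -40, 0, 0, 0]]}}

```text
time: 6.9
tool_pos: [416.1, -208.1, 256.0]
tcp_rot: [3.141, 0.001, 1.777]
contact_force: [0.0, -1.8, 0.1]
grip_width: 0.6
```

```bash
python3 look.py l2; python3 -c "
from h import *
go(-28,76,222)"
```

```text
112 6 [0.77 0.57 0.61 0.5  0.6  0.63 0.85 0.49 0.54 0.72]
76 8 [0.53 0.38 0.66 0.57 0.65 0.63 0.65 0.37 0.76 0.59]
40 2 [0.53 0.44 0.71 0.58 0.58 0.52 0.63 0.51 0.68 0.49]
t 6.95 pos [ 411.7 -210.1  255.5] F [-1.9 -1.7 -0.5] target [ 510.2 -111.2  222. ]
[ 76.9 116.6  33. ] [-0.004  0.001  0.001]
```

View pics/l2.png

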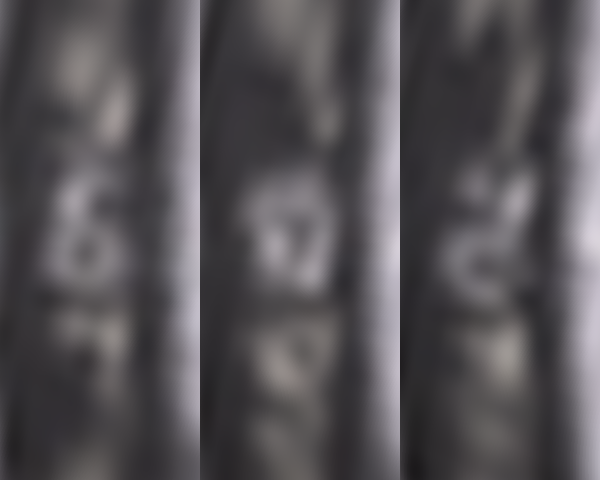

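Request:
{"api": "step_arm", "payload": {"deltas": [[26, 39, 5, 0, 0, 0], [52, 78, 10, 0, 0, 0], [77, 117, 20, 0, 0, 0], [77, 117, 27, 0, 0, 0], [77, 117, 32, 0, 0, 0]]}}

```text
time: 7.37
tool_pos: [517.6, -105.4, 221.6]
tcp_rot: [-3.141, -0.001, 1.779]
contact_force: [-1.5, -0.6, -0.3]
grip_width: 0.3
```

Request:
{"api": "step_arm", "payload": {"deltas": [[0, 0, 0.5, 0, 0, 0], [0, 0, 1, 0, 0, 0], [0, 0, 1, 0, 0, 0]]}}

```text
time: 7.62
tool_pos: [515.6, -109.0, 222.6]
tcp_rot: [-3.141, 0.0, 1.775]
contact_force: [0.2, 0.1, -0.5]
grip_width: 0.1
```

```bash
python3 -c "
from h import *
go(-28,76,217)"
```

```text
t 7.62 pos [ 515.6 -109.   222.6] F [ 0.2  0.1 -0.5] target [ 510.2 -111.2  217. ]
[-1.1 -5.7  5.6] [-0.     0.     0.001]
```

Request:
{"api": "step_arm", "payload": {"deltas": [[-1, -6, 1, 0, 0, 0], [-1, -6, 3, 0, 0, 0], [-1, -6, 4.5, 0, 0, 0], [-1, -6, 4.8, 0, 0, 0], [-1, -6, 4.8, 0, 0, 0]]}}

```text
time: 8.03
tool_pos: [510.3, -110.5, 217.5]
tcp_rot: [3.141, 0.0, 1.775]
contact_force: [-0.9, -0.3, -0.2]
grip_width: 0.3
```

Request:
{"api": "step_arm", "payload": {"deltas": [[0, 0, 0.5, 0, 0, 0], [0, 0, 0.9, 0, 0, 0], [0, 0, 0.9, 0, 0, 0]]}}

```text
time: 8.28
tool_pos: [510.6, -110.4, 216.8]
tcp_rot: [3.141, 0.0, 1.776]
contact_force: [-0.1, -0.6, 1.7]
grip_width: 0.4
```

Request:
{"api": "step_arm", "payload": {"deltas": [[0, 0, 0.5, 0, 0, 0], [0, 0, 1, 0, 0, 0], [0, 0, 1.2, 0, 0, 0], [0, 0, 1.2, 0, 0, 0]]}}

```text
time: 8.62
tool_pos: [510.8, -110.4, 216.4]
tcp_rot: [3.14, 0.001, 1.776]
contact_force: [-1.1, -0.4, 7.5]
grip_width: 0.7
```

Request:
{"api": "step_arm", "payload": {"deltas": [[0, 0, 0.3, 0, 0, 0], [0, 0, 0.5, 0, 0, 0], [0, -2, 0.5, 0, 0, 0], [0, -4, 0.5, 0, 0, 0], [0, -6, 0.5, 0, 0, 0]]}}

```text
time: 9.03
tool_pos: [506.7, -111.3, 216.9]
tcp_rot: [3.135, 0.002, 1.776]
contact_force: [2.6, 3.1, 11.3]
grip_width: 0.5
```

Request:
{"api": "step_arm", "payload": {"deltas": [[0, -2, 0, 0, 0, 0], [0, -4, 0, 0, 0, 0], [0, -6, 0, 0, 0, 0], [0, -7, 0, 0, 0, 0], [0, -7, 0, 0, 0, 0]]}}

```text
time: 9.45
tool_pos: [498.3, -113.0, 216.7]
tcp_rot: [3.139, 0.002, 1.776]
contact_force: [-2.3, 0.0, 12.3]
grip_width: 0.7
```

Request:
{"api": "step_arm", "payload": {"deltas": [[0, 0, -5, 0, 0, 0], [0, 0, -25, 0, 0, 0], [-15, -40, -35, 0, 0, 0], [-30, -70, -40, 0, 0, 0], [-40, -100, -40, 0, 0, 0]]}}

```text
time: 9.87
tool_pos: [407.4, -173.4, 256.0]
tcp_rot: [3.14, 0.002, 1.777]
contact_force: [0.1, -0.9, 1.0]
grip_width: 0.4
```

```bash
python3 look.py l3; python3 -c "
from h import *
go(-28,112,222)"
```

```text
112 6 [0.77 0.57 0.61 0.5  0.61 0.63 0.85 0.49 0.54 0.71]
76 7 [0.58 0.71 0.51 0.72 0.57 0.7  0.55 0.79 0.56 0.66]
40 2 [0.45 0.31 0.5  0.4  0.48 0.38 0.49 0.28 0.46 0.47]
t 9.92 pos [ 403.2 -174.8  255.2] F [-1.3 -1.6 -0.2] target [502.9 -76.  222. ]
[ 76.5 117.8  32.8] [-0.003  0.001  0.002]
```

View pics/l3.png

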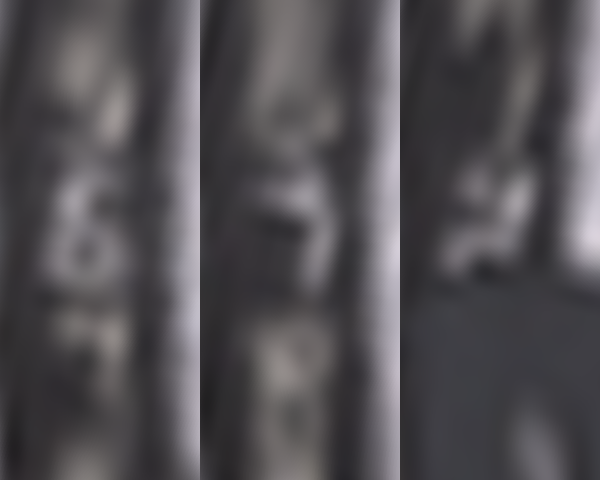

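Request:
{"api": "step_arm", "payload": {"deltas": [[25, 37, 5, 0, 0, 0], [50, 75, 10, 0, 0, 0], [75, 112, 20, 0, 0, 0], [75, 112, 27, 0, 0, 0], [75, 112, 32, 0, 0, 0]]}}

```text
time: 10.33
tool_pos: [503.4, -74.0, 221.4]
tcp_rot: [-3.141, -0.001, 1.779]
contact_force: [-0.9, -0.1, -0.5]
grip_width: 0.7
```

Request:
{"api": "step_arm", "payload": {"deltas": [[0, 0, 2, 0, 0, 0], [0, 0, 3, 0, 0, 0], [0, 0, 3, 0, 0, 0]]}}

```text
time: 10.58
tool_pos: [501.7, -77.1, 220.0]
tcp_rot: [-3.141, 0.0, 1.775]
contact_force: [-0.3, 0.2, -0.1]
grip_width: 0.2
```

```bash
python3 -c "
from h import *
go(-28,112,217)"
```

```text
t 10.58 pos [501.7 -77.1 220. ] F [-0.3  0.2 -0.1] target [502.9 -76.  217. ]
[0.8 1.5 3. ] [-0.001  0.     0.001]
```

Request:
{"api": "step_arm", "payload": {"deltas": [[1, 1.5, 1, 0, 0, 0], [1, 1.5, 2, 0, 0, 0], [1, 1.5, 3, 0, 0, 0], [1, 1.5, 3, 0, 0, 0], [1, 1.5, 3, 0, 0, 0]]}}

```text
time: 11.0
tool_pos: [503.6, -75.1, 217.0]
tcp_rot: [3.141, 0.0, 1.776]
contact_force: [-0.2, 0.2, 0.2]
grip_width: 0.3
```

Request:
{"api": "step_arm", "payload": {"deltas": [[0, 0, 0.4, 0, 0, 0], [0, 0, 0.8, 0, 0, 0], [0, 0, 0.8, 0, 0, 0], [0, 0, 0.8, 0, 0, 0]]}}

```text
time: 11.33
tool_pos: [503.7, -75.0, 216.5]
tcp_rot: [3.141, 0.001, 1.776]
contact_force: [-1.6, -0.2, 4.8]
grip_width: 0.9
```

Press to about 10 N and drag one number towards the robot.

Request:
{"api": "step_arm", "payload": {"deltas": [[0, 0, 0.5, 0, 0, 0], [0, 0, 0.9, 0, 0, 0], [0, 0, 0.9, 0, 0, 0]]}}

```text
time: 11.58
tool_pos: [504.2, -75.0, 216.2]
tcp_rot: [3.14, 0.001, 1.776]
contact_force: [-0.5, 0.1, 8.7]
grip_width: 0.2
```

Request:
{"api": "step_arm", "payload": {"deltas": [[0, -2, 0, 0, 0, 0], [0, -4, 0, 0, 0, 0], [0, -6, 0, 0, 0, 0], [0, -8, 0, 0, 0, 0], [0, -10, 0, 0, 0, 0]]}}

```text
time: 12.0
tool_pos: [495.3, -76.9, 217.0]
tcp_rot: [3.137, 0.002, 1.776]
contact_force: [-0.5, 2.1, 12.2]
grip_width: 0.5
```

Request:
{"api": "step_arm", "payload": {"deltas": [[0, -2, 0, 0, 0, 0], [0, -3, 0, 0, 0, 0], [0, -3, 0, 0, 0, 0], [0, -3, 0, 0, 0, 0]]}}

```text
time: 12.33
tool_pos: [491.3, -77.7, 216.7]
tcp_rot: [3.139, 0.001, 1.776]
contact_force: [-2.5, 0.9, 12.4]
grip_width: 0.4
```

Request:
{"api": "step_arm", "payload": {"deltas": [[0, 0, -5, 0, 0, 0], [0, 6, -7, 0, 0, 0], [0, 13, -7, 0, 0, 0], [0, 13, -7, 0, 0, 0], [0, 13, -4, 0, 0, 0]]}}

```text
time: 12.75
tool_pos: [504.2, -74.8, 219.0]
tcp_rot: [3.141, 0.0, 1.776]
contact_force: [-0.1, 0.4, 0.3]
grip_width: 0.7
```

Request:
{"api": "step_arm", "payload": {"deltas": [[0, 0, 1.5, 0, 0, 0], [0, 0, 2.5, 0, 0, 0], [0, 0, 3.3, 0, 0, 0], [0, 0, 3.6, 0, 0, 0], [0, 0, 3.6, 0, 0, 0]]}}

```text
time: 13.17
tool_pos: [503.7, -74.8, 216.4]
tcp_rot: [3.141, 0.0, 1.776]
contact_force: [-2.5, 1.0, 7.2]
grip_width: 0.3
```

Request:
{"api": "step_arm", "payload": {"deltas": [[0, 0, 0.4, 0, 0, 0], [0, -2, 0.4, 0, 0, 0], [0, -4, 0.4, 0, 0, 0], [0, -6, 0.4, 0, 0, 0], [0, -8, 0.4, 0, 0, 0]]}}

```text
time: 13.58
tool_pos: [497.2, -76.2, 217.0]
tcp_rot: [3.137, 0.001, 1.776]
contact_force: [-0.1, 2.3, 12.0]
grip_width: 0.5
```

Request:
{"api": "step_arm", "payload": {"deltas": [[0, -2, 0, 0, 0, 0], [0, -4, 0, 0, 0, 0], [0, -5, 0, 0, 0, 0], [0, -5, 0, 0, 0, 0]]}}

```text
time: 13.92
tool_pos: [491.2, -77.5, 216.7]
tcp_rot: [3.139, 0.001, 1.776]
contact_force: [-2.2, 1.7, 11.6]
grip_width: 0.6
```

Request:
{"api": "step_arm", "payload": {"deltas": [[0, 0, -5, 0, 0, 0], [0, 0, -25, 0, 0, 0], [-15, -40, -35, 0, 0, 0], [-30, -80, -40, 0, 0, 0], [-40, -120, -40, 0, 0, 0]]}}

```text
time: 14.33
tool_pos: [383.7, -140.6, 255.8]
tcp_rot: [3.141, 0.002, 1.778]
contact_force: [-0.1, -1.2, 0.6]
grip_width: 0.4
```

```bash
python3 look.py l4; python3 -c "
from h import *
go(-35,136,235)"
```

```text
112 9 [0.67 0.68 0.62 0.65 0.73 0.71 0.71 0.67 0.63 0.76]
76 7 [0.58 0.71 0.51 0.72 0.57 0.7  0.55 0.79 0.56 0.66]
40 2 [0.54 0.45 0.71 0.59 0.58 0.54 0.63 0.52 0.68 0.5 ]
t 14.38 pos [ 377.3 -142.   254.9] F [-2.2  0.4 -0.1] target [491.2 -53.9 235. ]
[ 63.2 129.6  19.1] [-0.005  0.     0.002]
```

View pics/l4.png

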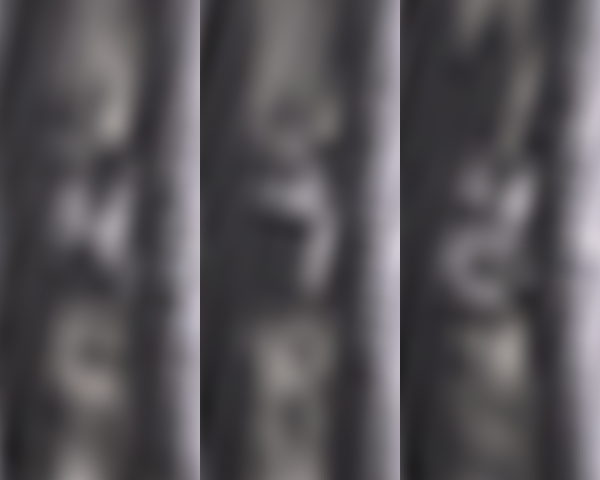

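Request:
{"api": "step_arm", "payload": {"deltas": [[20, 40, 0, 0, 0, 0], [40, 80, 0, 0, 0, 0], [55, 110, 0, 0, 0, 0], [62, 127, 2, 0, 0, 0], [62, 127, 4, 0, 0, 0]]}}

```text
time: 14.8
tool_pos: [498.3, -51.3, 250.6]
tcp_rot: [3.141, -0.0, 1.779]
contact_force: [-1.2, 1.3, 0.2]
grip_width: 0.2
```

Request:
{"api": "step_arm", "payload": {"deltas": [[0, 0, 0, 0, 0, 0], [0, 0, 0, 0, 0, 0]]}}

```text
time: 14.97
tool_pos: [495.1, -53.5, 250.6]
tcp_rot: [-3.14, -0.0, 1.776]
contact_force: [0.3, 0.6, 0.3]
grip_width: 0.2
```

```bash
python3 -c "
from h import *
go(-35,136,223)"
```

```text
t 14.97 pos [495.1 -53.5 250.6] F [0.3 0.6 0.3] target [491.2 -53.9 223. ]
[ 0.4 -3.8 27.7] [-0.002 -0.     0.002]
```

Request:
{"api": "step_arm", "payload": {"deltas": [[0, -3, 5, 0, 0, 0], [0, -3, 12, 0, 0, 0], [0, -3, 19, 0, 0, 0], [0, -3, 26, 0, 0, 0], [0, -3, 27.5, 0, 0, 0]]}}

```text
time: 15.38
tool_pos: [492.2, -54.1, 222.1]
tcp_rot: [-3.139, -0.001, 1.775]
contact_force: [-0.0, 0.2, 0.9]
grip_width: 0.4
```

Request:
{"api": "step_arm", "payload": {"deltas": [[2, 0, 0, 0, 0, 0], [4, 0, 0, 0, 0, 0], [6, 0, 0, 0, 0, 0], [8, 0, 0, 0, 0, 0], [9, 0, 0, 0, 0, 0]]}}

```text
time: 15.8
tool_pos: [491.3, -44.7, 224.0]
tcp_rot: [3.141, 0.0, 1.776]
contact_force: [0.1, -1.0, -0.2]
grip_width: 0.2
```

Request:
{"api": "step_arm", "payload": {"deltas": [[1, 0, 0, 0, 0, 0], [2, 0, 0, 0, 0, 0], [3, 0, 0, 0, 0, 0]]}}

```text
time: 16.05
tool_pos: [490.9, -42.5, 223.9]
tcp_rot: [3.141, 0.001, 1.776]
contact_force: [0.6, -3.2, -0.2]
grip_width: 0.4
```

Request:
{"api": "step_arm", "payload": {"deltas": [[1, 0, 0, 0, 0, 0], [2, 0, 0, 0, 0, 0], [3, 0, 0, 0, 0, 0], [3, 0, 0, 0, 0, 0]]}}

```text
time: 16.38
tool_pos: [490.2, -39.1, 223.8]
tcp_rot: [3.141, 0.0, 1.776]
contact_force: [0.7, -3.2, 1.6]
grip_width: 0.5
```

Request:
{"api": "step_arm", "payload": {"deltas": [[2, 0, 0, 0, 0, 0], [4, 0, 0, 0, 0, 0], [6, 0, 0, 0, 0, 0], [8, 0, 0, 0, 0, 0], [10, 0, 0, 0, 0, 0]]}}

```text
time: 16.8
tool_pos: [488.1, -29.2, 223.7]
tcp_rot: [3.141, 0.0, 1.776]
contact_force: [1.6, -2.2, 1.2]
grip_width: 0.4
```

Request:
{"api": "step_arm", "payload": {"deltas": [[2, 0, 0, 0, 0, 0], [4, 0, 0, 0, 0, 0], [6, 0, 0, 0, 0, 0], [8, 0, 0, 0, 0, 0], [10, 0, 0, 0, 0, 0]]}}

```text
time: 17.22
tool_pos: [485.9, -19.4, 223.7]
tcp_rot: [-3.142, 0.0, 1.776]
contact_force: [1.9, -3.4, 1.5]
grip_width: 0.5
```

Request:
{"api": "step_arm", "payload": {"deltas": [[1, 0, 0, 0, 0, 0], [2, 0, 0, 0, 0, 0], [3, 0, 0, 0, 0, 0], [4, 0, 0, 0, 0, 0]]}}

```text
time: 17.55
tool_pos: [485.1, -15.6, 223.6]
tcp_rot: [-3.142, 0.0, 1.776]
contact_force: [2.0, -2.4, 1.4]
grip_width: 0.6
```

Request:
{"api": "step_arm", "payload": {"deltas": [[1, 0, 0, 0, 0, 0], [2, 0, 0, 0, 0, 0], [2, 0, 0, 0, 0, 0]]}}

```text
time: 17.8
tool_pos: [484.6, -13.6, 223.6]
tcp_rot: [-3.141, -0.0, 1.776]
contact_force: [1.0, -2.5, 0.5]
grip_width: 0.4
```

Request:
{"api": "step_arm", "payload": {"deltas": [[1, 0, 0, 0, 0, 0], [2, 0, 0, 0, 0, 0], [2, 0, 0, 0, 0, 0]]}}

```text
time: 18.05
tool_pos: [484.5, -12.8, 223.7]
tcp_rot: [-3.142, 0.002, 1.776]
contact_force: [1.6, -7.1, -0.6]
grip_width: 0.2
```

Request:
{"api": "step_arm", "payload": {"deltas": [[1, 0, 0, 0, 0, 0], [1, 0, 0, 0, 0, 0], [1, 0, 0, 0, 0, 0]]}}

```text
time: 18.3
tool_pos: [484.5, -12.6, 223.7]
tcp_rot: [-3.142, 0.004, 1.776]
contact_force: [2.3, -11.0, 0.7]
grip_width: 0.4
```

Request:
{"api": "step_arm", "payload": {"deltas": [[-5, 0, 0, 0, 0, 0], [-10, 0, 0, 0, 0, 0], [-10, 0, -15, 0, 0, 0], [-10, 0, -40, 0, 0, 0], [-20, -35, -40, 0, 0, 0]]}}

```text
time: 18.72
tool_pos: [458.7, -36.8, 267.2]
tcp_rot: [3.133, 0.002, 1.778]
contact_force: [-0.9, -2.1, 0.7]
grip_width: 0.4
```

Request:
{"api": "step_arm", "payload": {"deltas": [[-10, -35, 0, 0, 0, 0], [-20, -70, 0, 0, 0, 0], [-25, -85, 0, 0, 0, 0], [-25, -85, 0, 0, 0, 0]]}}

```text
time: 19.05
tool_pos: [373.1, -79.6, 263.6]
tcp_rot: [-3.14, -0.001, 1.774]
contact_force: [0.9, 0.8, 0.8]
grip_width: 0.4
```

```bash
python3 look.py l5; python3 - <<'E'
from plant import bot
from h import *
c=bot.capture("top"); s=bot.capture("side")
a=cv2.resize(c["color"][140:310,280:530],(800,544),interpolation=cv2.INTER_CUBIC)
cv2.imwrite("pics/v5.png",a[:,:,::-1])
g=cv2.cvtColor(c["color"],cv2.COLOR_RGB2GRAY).astype(int); g0=cv2.cvtColor(cv2.imread("pics/top0.png"),cv2.COLOR_BGR2GRAY).astype(int)
p=np.load("pose.npy")
for y in(162,194): print(y,proj(c,w(p,[-35,y,218])))
print(bot.get_obs()["contact_force"])
E
```

```text
112 9 [0.67 0.68 0.62 0.65 0.73 0.71 0.7  0.67 0.63 0.75]
76 7 [0.58 0.71 0.51 0.72 0.57 0.7  0.55 0.79 0.56 0.66]
40 2 [0.54 0.45 0.71 0.58 0.58 0.53 0.63 0.51 0.68 0.5 ]
162 [337.76505443 248.7539116 ]
194 [322.62081492 252.22466391]
[ 0.42430073  0.82251407 -0.6312098 ]
```

View pics/v5.png

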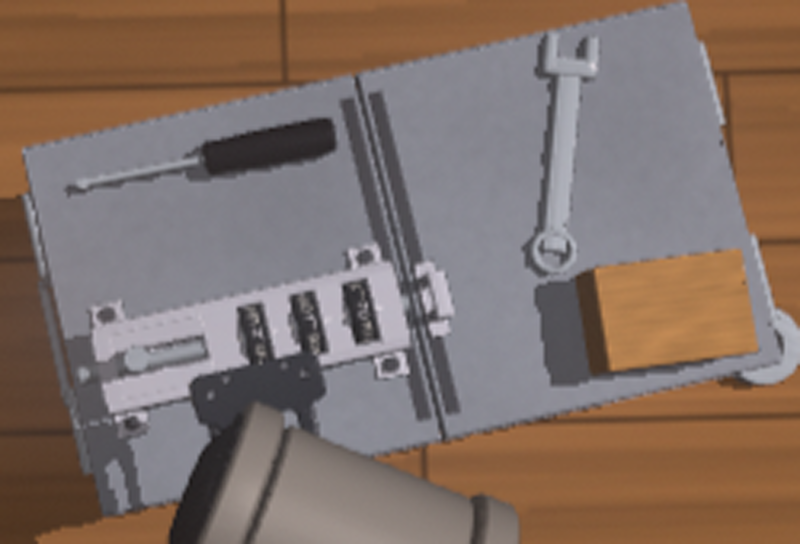

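The post sits at crop pixel (135, 357), which is image pixel (322, 252). That matches the fully drawn position of (322.6, 252.2). The rod is out of the keeper and the bystanders on the lid are where they were, so I'm handing in.

```bash
python3 -c "
from plant import bot
print(bot.close_job())"
```

```text
the job is handed in; nothing more can be done
None
```

The bolt is unlocked and slid all the way to the left, with the wheels on 4 - 7 - 2. I handed the job in at about 19 s.

- **Wheels:** They started at 6 - 8 - 0. I dragged each one with the closed fingertips: the right up two numbers, the middle down one and the left down two. The highest force I read was about 12 N.
- **Bolt:** I pushed the post left with about 3 N until it stopped hard at 11 N, after roughly 31 mm of travel. I then backed off until the robot touched nothing.
- **Last checks:** In the last overhead picture the post sits within about 1 pixel of the fully drawn position, and the rod is out of the keeper. The wrench, screwdriver and carton look unmoved. I did not take a last look at the things on the bench away from the chest.
- **Disagreement:** My digit matcher confirmed the middle wheel as 7 and the right as 2. It slightly preferred 9 over 4 for the left wheel (0.75 against 0.73). I judged it to be 4 from the picture and the two-number roll from 6, and the bolt sliding past its 1 mm locked limit confirms the code.

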